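# Move the coat hooks to the finishing rack in reverse order

## Task

Move the four moulded coat hooks from the wooden cooling rack to the metal finishing rack in reverse order: the leftmost hook of the wooden rack goes into the rightmost cell of the metal one, the second from the left into the second from the right, and so on, left and right as the robot sees them. Stand each hook on its bend, as it stood before, lengthways in the middle of its own cell, flat on the cell's floor between the side walls, and let go of it.

Things in the scene. Friction and masses are not known exactly. Their poses are not given: they have to be found in the camera images.
- cooling_rack: Wooden cooling rack, 130 (x) x 310 (y) mm, fixed, to the robot's left or right: board 8 mm thick, a dark batten 22 mm high at each end. Origin: centre of its underside, on the bench; z up, +y along the row to the robot's left, +x away from the robot (yaw within 0.2 rad). It carries seat_1..seat_4 in a row, at x = 0, y = +114, +38, -38, -114 mm, in any order.
- finishing_rack: Metal finishing rack, empty, fixed, on the other side, 130 (x) x 310 (y) x 22 mm. Origin: centre of its underside, on the bench; z up, +y along the row to the robot's left, +x away from the robot (yaw within 0.2 rad). Four cells at x = 0, y = +114, +38, -38, -114 mm: channels along x, 120 mm long, open-ended, 52 mm wide inside, black floor 12 mm and tops of the 4 mm side walls 22 mm above the bench.
- seat_1: Plywood channel, fixed on and parallel to the cooling rack, in which hook_1 starts: 120 mm long (x), open-ended, 60 mm wide outside, 52 mm inside. Origin: centre of its underside, 8 mm above the bench; floor 12 mm, wall tops 22 mm above the bench. It stays, and so shows from which place in the row hook_1 came.
- seat_2: Plywood channel, fixed on and parallel to the cooling rack, in which hook_2 starts: 120 mm long (x), open-ended, 60 mm wide outside, 52 mm inside. Origin: centre of its underside, 8 mm above the bench; floor 12 mm, wall tops 22 mm above the bench. It stays, and so shows from which place in the row hook_2 came.
- seat_3: Plywood channel, fixed on and parallel to the cooling rack, in which hook_3 starts: 120 mm long (x), open-ended, 60 mm wide outside, 52 mm inside. Origin: centre of its underside, 8 mm above the bench; floor 12 mm, wall tops 22 mm above the bench. It stays, and so shows from which place in the row hook_3 came.
- seat_4: Plywood channel, fixed on and parallel to the cooling rack, in which hook_4 starts: 120 mm long (x), open-ended, 60 mm wide outside, 52 mm inside. Origin: centre of its underside, 8 mm above the bench; floor 12 mm, wall tops 22 mm above the bench. It stays, and so shows from which place in the row hook_4 came.
- hook_1_centre (a point): Long loose coat hook of marbled plastic, a V on its bend, 28 (x) x 116 (y) x 64 (z, up) mm, 62 g; point at its middle, 32 mm above its underside. Grip its thick upright limb (y = 34 to 58 mm, up to 22 mm above the point) across x, at y = 46 mm, 4 to 12 mm above the point; the -y limb slants. Starts in the middle of seat_1, along it, upright limb (+y) away from the robot.
- hook_2_centre (a point): Long loose coat hook of marbled plastic, a V on its bend, 28 (x) x 116 (y) x 64 (z, up) mm, 62 g; point at its middle, 32 mm above its underside. Grip its thick upright limb (y = 34 to 58 mm, up to 22 mm above the point) across x, at y = 46 mm, 4 to 12 mm above the point; the -y limb slants. Starts in the middle of seat_2, along it, upright limb (+y) away from the robot.
- hook_3_centre (a point): Short loose coat hook of marbled plastic, a V on its bend, 28 (x) x 86 (y) x 64 (z, up) mm, 62 g; point at its middle, 32 mm above its underside. Grip its thick upright limb (y = 19 to 43 mm, up to 22 mm above the point) across x, at y = 31 mm, 4 to 12 mm above the point; the -y limb slants. Starts in the middle of seat_3, along it, upright limb (+y) away from the robot.
- hook_4_centre (a point): Short loose coat hook of marbled plastic, a V on its bend, 28 (x) x 86 (y) x 64 (z, up) mm, 62 g; point at its middle, 32 mm above its underside. Grip its thick upright limb (y = 19 to 43 mm, up to 22 mm above the point) across x, at y = 31 mm, 4 to 12 mm above the point; the -y limb slants. Starts in the middle of seat_4, along it, upright limb (+y) away from the robot.
There are look-alikes about, which are no part of the job. Leave any red look-alike of the part that bears hook_1_centre alone. What is shaped like the part that bears hook_3_centre but red is not meant.

How it is judged:
By the outcome, as a careful person would: the job done as asked, in the order asked, and still so for the second after the job is handed in, with the robot touching nothing.
It also fails if it takes over 112 s, if anything falls off the work surface, if the arm or the gripper's body presses on something with over 40 N, if the wrist force passes 120 N, or if a joint passes its speed limit or range.

## Robot

A 6-joint arm with a two-finger parallel gripper is mounted at the origin on a cart in front of the work surface, level with it; the furniture and walls round the work are solid. World frame = base frame: x ahead of the robot, y to its left, z up, the work surface at z = 0. Lengths are in m, angles in rad, forces in N, time in s.
With the tool pointing down it reaches from about 0.375 to 0.825 m from the base axis. Payload 5.5 kg.
Tool frame: the origin (TCP) lies between the finger pads; the fingertips stand 22 mm ahead of it and the grasp point (between the pads) lies 3 mm ahead of it (manip.tip_reach is the distance from the TCP to the fingertips, in m); z points along the fingers, x is the direction in which the jaws open and shut, and the axes are right-handed (so a half turn about z gives the same grasp; the last joint's range is limited). The gripper opens to 85 mm and grips with 20 to 120 N. Pads are 22 mm wide; open, the fingers measure 114 mm over their backs; the gripper's body (76 mm by 85 mm) begins 54 mm behind the grasp point. The pads swing forward as they close: fully open they stand 13 mm farther back than shut.
Start: joints at [1.28, 0.314, -0.047, 1.21, 0, 1.571], TCP at [0.172, 0.575, 0.253] pointing down, gripper open.
Joint ranges: [-2.67, 2.67], [-0.69, 1.73], [-1.03, 1.25], [-2.08, 2.16], [-1.42, 1.45], [-3.14, 3.14]. Speed limits (rad/s): [2.39, 2.39, 3.01, 3.14, 3.14, 3.14].

## Interface

Orientations are given as a unit quaternion [x, y, z, w].
In Python, from station import manip gives the robot as it stands.
- The arm moves only by the shell command python3 -m handwheel 'ROWS' [OPENING] [FORCE]. ROWS is JSON, a list of rows, each a list of 4 numbers: the shift along the world's x, y, z in m, then the turn about the world's z in rad. A call has 1 to 20 rows; each row shifts and turns the commanded pose from where the row before left it; what a row does not reach is not made up. A row lasts 1/12 s, in which the tool goes at most 41.7 mm and 7.16 degrees, less where a joint would pass 70% of its speed; a pose out of reach is approached as far as the arm can. A call with a gripper value outside its range is refused whole. OPENING is the opening in per cent of the stroke, from 0 (shut) to 100 (fully open), set as the call begins (- or left out, the last holds). The fingers move at their own pace and stop on an object; FORCE is the grip in N (left out, the last holds). Time passes only in rows, so rows that do not move let the fingers close. It gives the time, the measured TCP pose, the force and the opening at its end, in the units of the state.
- manip.get_obs(): the state, without advancing time (a new reading comes with each control period).
- manip.get_image(name): name is "scene" or "top"; returns a dict with "image" (400x640x3 uint8, blue, green, red), "depth" (400x640 float32, m along the optical axis (not along the pixel's ray), 0 where there is no reading), "vertical_fov" (degrees; the focal length in pixels is half the picture's height over the tangent of half this angle, whatever the lens; pixels are square), "cx", "cy" (the principal point, pixels), "R" (3x3) and "t" (3): a world point X has camera coordinates R X + t. Camera axes: x right, y down, z forward; pixel columns grow to the right and rows downward; lengths in m; the calibration is good to about 2 mm. A picture is of the moment at which its call begins.
- manip.job_done(): hands the job in, once; it reports no verdict.
The state is a dict: "time": time; "joint_positions": joint angles; "qd": joint speeds; "tau": joint torques, N m; "ee_pos": TCP position; "eef_rot": TCP orientation; "ft_force": force on the tool from outside, world axes, zero at the start; "ft_torque": the same for the moment, N m; "opening": opening from 0.0 (shut) to 1.0 (fully open).
Only numpy, scipy, OpenCV 4.12 (cv2) and the standard library are available. Lean on these libraries where they do the work, as an engineer would, in place of code of your own. Each camera call takes 0.05 s, during which the arm holds its last target.

## Working session

There is one attempt and no reset: what is moved stays moved. The work goes in short steps, Python scripts to look and compute and a shell command to move; the robot and the scene stay as the last step left them, time stands still between calls to the robot, and variables do not carry over. Pictures are saved under pics/ and viewed, and the job is handed in when it is done.

```bash
ls; mkdir -p pics
cat > h.py <<'E'
import numpy as np, cv2
from station import manip
def grab(n):
    d=manip.get_image(n); np.savez('%s.npz'%n,**{k:np.array(v) for k,v in d.items()}); return d
def f(d): return d['image'].shape[0]/2/np.tan(np.radians(float(d['vertical_fov']))/2)
def ray(d,u,v):
    R=np.array(d['R']);t=np.array(d['t']);F=f(d)
    return -R.T@t, R.T@np.array([(u-d['cx'])/F,(v-d['cy'])/F,1.0])
def onz(d,u,v,z):
    c,r=ray(d,u,v); return c+r*(z-c[2])/r[2]
def proj(d,X):
    p=np.array(d['R'])@np.array(X)+np.array(d['t']);F=f(d); return p[0]/p[2]*F+d['cx'],p[1]/p[2]*F+d['cy']
def load(n): 
    z=np.load('%s.npz'%n); return {k:z[k] for k in z.files}
E
python3 - <<'E'
from h import *
for n in('scene','top'):
    d=grab(n); cv2.imwrite('pics/%s0.png'%n,d['image']); print(n,f(d),d['cx'],d['cy'],-np.array(d['R']).T@np.array(d['t']),np.round(d['R'],3).tolist())
o=manip.get_obs();print(o)
E
```

```text
pics
scene 425.10146271951714 320.5515313039473 203.2157151344015 [0.50110368 0.68718298 1.07075674] [[-1.0, -0.009, -0.011], [-0.002, 0.854, -0.521], [0.014, -0.521, -0.854]]
top 406.5486133903374 317.11458582744655 201.91516347448234 [0.37423743 0.05979636 1.23131019] [[0.025, -1.0, -0.008], [-0.992, -0.024, -0.123], [0.122, 0.011, -0.992]]
{'time': 0.1, 'joint_positions': array([ 1.28000744e+00,  3.14159860e-01, -4.79602300e-02,  1.21023610e+00,
       -3.51842755e-05,  1.57081772e+00]), 'qd': array([-0.00048803,  0.00071506,  0.00158468,  0.00238184, -0.00136957,
       -0.0013228 ]), 'tau': array([-6.71939797e-04, -5.40767634e+01,  3.40542161e+01,  1.12145193e-02,
        3.38610377e-06, -3.21429049e-06]), 'ee_pos': array([0.17189385, 0.57433514, 0.25252632]), 'eef_rot': array([ 8.02099673e-01,  5.97189673e-01, -6.15067965e-04,  4.79891779e-04]), 'ft_force': array([ 0.05341937,  0.55423187, -0.02765607]), 'ft_torque': array([-0.02134853, -0.01366687,  0.04865901]), 'opening': 1.000801393136673}
```

View pics/top0.png

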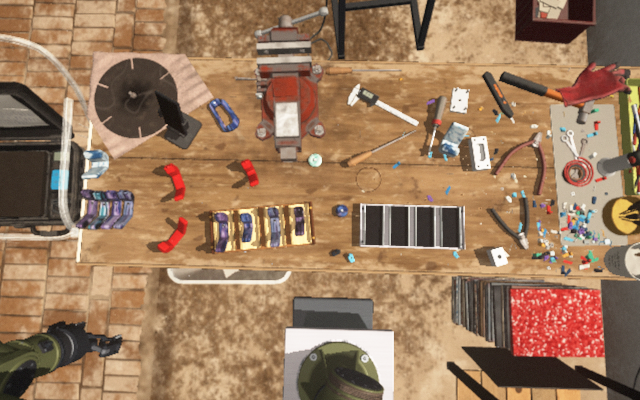

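View pics/scene0.png

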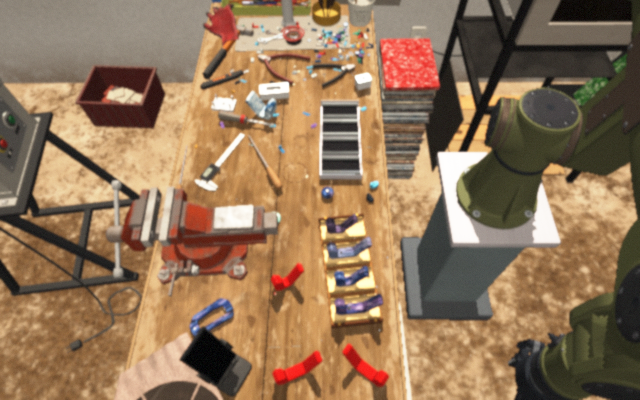

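Run:
```python
from h import *
d=load('top'); im=d['image']
a=cv2.resize(im[190:265,195:330],None,fx=5.5,fy=5.5,interpolation=cv2.INTER_CUBIC)
cv2.imwrite('pics/topC.png',a)
cv2.imwrite('pics/topF.png',cv2.resize(im[190:265,340:480],None,fx=5.5,fy=5.5,interpolation=cv2.INTER_CUBIC))
d=load('scene'); im=d['image']
cv2.imwrite('pics/sceC.png',cv2.resize(im[205:335,310:400],None,fx=4.5,fy=4.5,interpolation=cv2.INTER_CUBIC))
cv2.imwrite('pics/sceF.png',cv2.resize(im[90:190,305:375],None,fx=5.5,fy=5.5,interpolation=cv2.INTER_CUBIC))
d=load('top')
for u,v in [(208,208),(314,204),(212,253),(313,245)]+[(362,206),(464,207),(359,247),(466,248)]+[(90,165),(75,210)]: print(u,v,onz(d,u,v,0.022))
```

```text
208 208 [0.49699392 0.39954061 0.022     ]
314 204 [0.51675252 0.08212833 0.022     ]
212 253 [0.36358586 0.3799188  0.022     ]
313 245 [0.39456867 0.08190486 0.022     ]
362 206 [ 0.51420381 -0.06156535  0.022     ]
464 207 [ 0.51856858 -0.36564421  0.022     ]
359 247 [ 0.39208823 -0.05412543  0.022     ]
466 248 [ 0.39704058 -0.3692077   0.022     ]
90 165 [0.61978505 0.76712555 0.022     ]
75 210 [0.48124339 0.79944639 0.022     ]
```

View pics/topC.png

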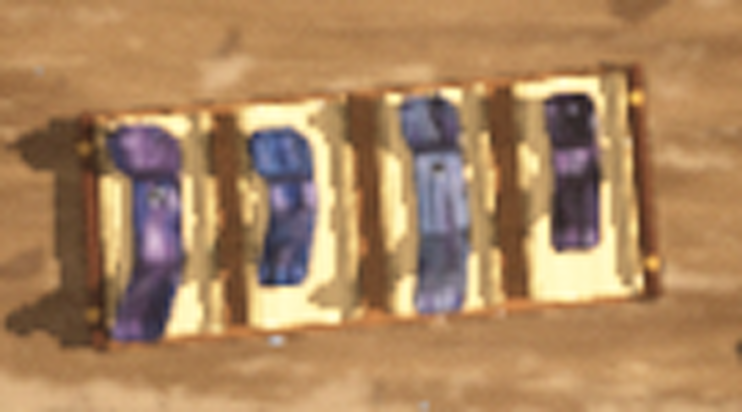

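View pics/topF.png

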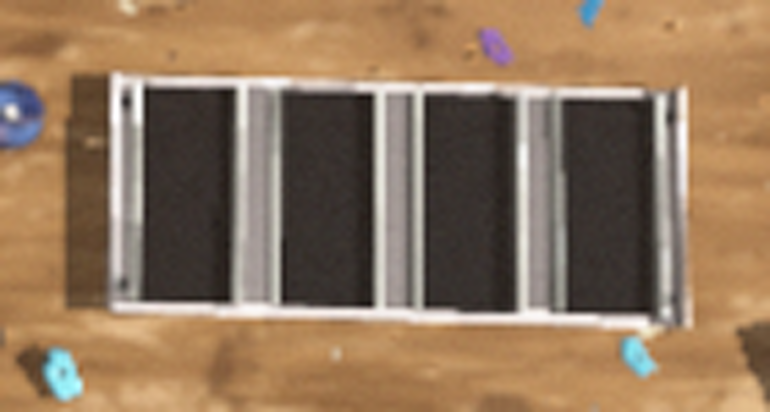

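View pics/sceC.png

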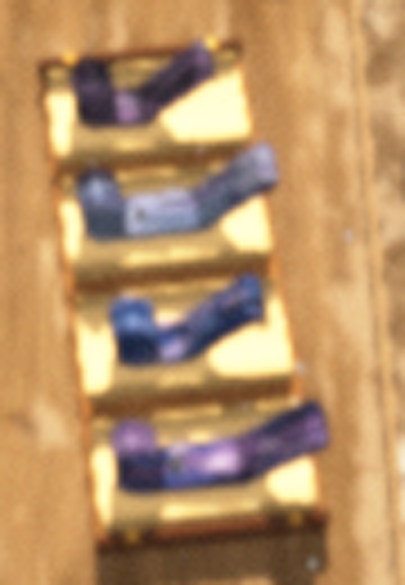

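View pics/sceF.png

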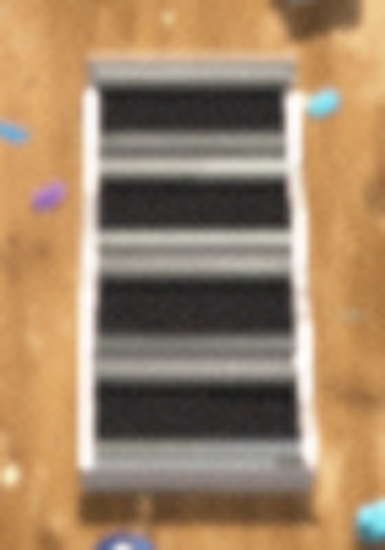

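```bash
cat >> h.py <<'E'
def cloud(d):
    dep=d['depth'];F=f(d);v,u=np.mgrid[:dep.shape[0],:dep.shape[1]]
    P=np.stack([(u-d['cx'])/F*dep,(v-d['cy'])/F*dep,dep],-1)-np.array(d['t'])
    P=P@np.array(d['R']); P[dep<=0]=np.nan; return P
E
python3 - <<'E'
from h import *
print(manip.tip_reach)
for n in('top','scene'):
    d=load(n);P=cloud(d)
    b=(abs(P[...,0]-.45)<.12)&(abs(P[...,1])<.045)
    print(n,'bench z',np.nanmedian(P[b][:,2]),np.nanstd(P[b][:,2]))
    im=d['image'].astype(int); B,G,R=im[...,0],im[...,1],im[...,2]
    roi=(P[...,0]>.36)&(P[...,0]<.55)
    # floors
    fl=(roi&(P[...,1]<-.05)&(P[...,1]>-.39)&(im.max(-1)<75)).astype(np.uint8)
    k,l,s,c=cv2.connectedComponentsWithStats(fl)
    for i in range(1,k):
        if s[i,4]>120:
            m=l==i; uv=np.argwhere(m)[:,::-1].astype(np.float32)
            W=np.array([onz(d,u,v,.012)[:2] for u,v in uv]).astype(np.float32)
            print('cell',s[i],'minrect m',[np.round(q,4) for q in cv2.minAreaRect(W)],'z',np.nanmedian(P[m][:,2]).round(4))
    hk=(roi&(P[...,1]>.06)&(P[...,1]<.42)&(B>R*1.05)&(B>G+8)).astype(np.uint8)
    k,l,s,c=cv2.connectedComponentsWithStats(hk)
    for i in range(1,k):
        if s[i,4]>60:
            m=l==i; Q=P[m]; Q=Q[~np.isnan(Q[:,0])]; Q=Q.astype(np.float32)
            tp=Q[(Q[:,2]>.06)&(Q[:,0]>Q[:,0].mean())]
            r=cv2.minAreaRect(np.ascontiguousarray(Q[:,:2]))
            print('hook',s[i],[np.round(q,4) for q in r],'zmax',Q[:,2].max().round(3),'limb top',len(tp),np.round([tp[:,:2].min(0),tp[:,:2].max(0),tp[:,:2].mean(0)],4).tolist() if len(tp) else '')
            e=Q[np.argsort(Q[:,0])];
E
```

```text
0.022
top bench z -0.0005032176527387277 0.004766540050818258
cell [366 206  17  39 621] minrect m [array([ 0.4592, -0.0993]), array([0.1146, 0.0481]), np.float64(0.5953)] z 0.0111
cell [391 207  17  39 626] minrect m [array([ 0.4584, -0.174 ]), array([0.0477, 0.1144]), np.float64(89.8894)] z 0.0114
cell [417 207  17  40 622] minrect m [array([ 0.4589, -0.2516]), array([0.0477, 0.1167]), np.float64(89.7175)] z 0.0115
cell [443 208  16  39 622] minrect m [array([ 0.4589, -0.3279]), array([0.045 , 0.1154]), np.float64(89.2709)] z 0.0114
hook [268 208  12  39 267] [array([0.4433, 0.1967]), array([0.1099, 0.0263]), np.float64(5.9653)] zmax 0.081 limb top 33 [[0.48010000586509705, 0.19030000269412994], [0.4973999857902527, 0.21379999816417694], [0.4900999963283539, 0.20260000228881836]]
hook [240 213  12  29 237] [array([0.4391, 0.279 ]), array([0.0805, 0.0355]), np.float64(9.8523)] zmax 0.08 limb top 47 [[0.46070000529289246, 0.2678999900817871], [0.48080000281333923, 0.29429998993873596], [0.4715999960899353, 0.2800999879837036]]
hook [219 221   9  17  89] [array([0.4342, 0.3517]), arra
[... 648 characters left out ...]
02]), array([0.1084, 0.0269]), np.float64(8.0532)] zmax 0.079 limb top 51 [[0.48170000314712524, 0.19820000231266022], [0.4973999857902527, 0.22059999406337738], [0.4893999993801117, 0.2092999964952469]]
hook [335 266  33  20 311] [array([0.4393, 0.2816]), array([0.0818, 0.0262]), np.float64(9.9865)] zmax 0.08 limb top 62 [[0.45969998836517334, 0.2754000127315521], [0.4797999858856201, 0.2992999851703644], [0.4708999991416931, 0.28679999709129333]]
hook [337 295  45  19 345] [array([0.424 , 0.3545]), array([0.1072, 0.0247]), np.float64(7.9776)] zmax 0.078 limb top 40 [[0.460999995470047, 0.3564000129699707], [0.4758000075817108, 0.3727000057697296], [0.4690999984741211, 0.36559998989105225]]
```

Run:
```python
from h import *
def rep(n,pts,s,o,z):
    d=load(n); W=np.array([onz(d,(a+.5)/s-.5+o[0],(b+.5)/s-.5+o[1],z)[:2] for a,b in pts]); 
    e=lambda v:(v,np.linalg.norm(v))
    print(n,np.round(W,4).tolist(),'c',W.mean(0).round(4))
    for i,j in((0,1),(2,3)): v=W[i]-W[j]; print('  row len',np.linalg.norm(v).round(4),'yaw',np.arctan2(-v[0],v[1]).round(4))
    for i,j in((0,2),(1,3)): v=W[i]-W[j]; print('  col len',np.linalg.norm(v).round(4),'yaw',np.arctan2(v[1],v[0]).round(4))
print('cooling');rep('top',[(82,115),(638,68),(92,348),(655,297)],5.5,(195,190),.022)
# scene order left(+y) far(+x): image bottom-left
rep('scene',[(98,545),(42,62),(326,515),(242,42)],4.5,(310,205),.022)
print('finish');rep('top',[(112,73),(684,88),(112,310),(688,325)],5.5,(340,190),.022)
rep('scene',[(80,468),(90,62),(314,468),(296,62)],5.5,(305,90),.022)
for n in('top','scene'):
    d=load(n);im=d['image'];P=cloud(d);roi=(P[...,0]>.36)&(P[...,0]<.55)&(P[...,1]<-.05)&(P[...,1]>-.39)
    fl=(roi&(im.max(-1)<85)).astype(np.uint8)
    k,l,s,c=cv2.connectedComponentsWithStats(fl)
    print(n,[onz(d,*c[i],.012)[:2].round(4).tolist() for i in range(1,k) if s[i,4]>120])
```

```text
cooling
top [[0.4896, 0.3946], [0.5227, 0.0925], [0.3639, 0.382], [0.3988, 0.08]] c [0.4437 0.2373]
  row len 0.3039 yaw 0.1091
  row len 0.304 yaw 0.1148
  col len 0.1263 yaw 0.1003
  col len 0.1245 yaw 0.1006
scene [[0.489, 0.4], [0.5229, 0.0978], [0.3636, 0.3829], [0.3967, 0.0829]] c [0.443  0.2409]
  row len 0.3042 yaw 0.1117
  row len 0.3017 yaw 0.11
  col len 0.1266 yaw 0.1361
  col len 0.1271 yaw 0.1169
finish
top [[0.5235, -0.0553], [0.5228, -0.3656], [0.3952, -0.0569], [0.3949, -0.3653]] c [ 0.4591 -0.2108]
  row len 0.3103 yaw -0.0023
  row len 0.3084 yaw -0.0009
  col len 0.1283 yaw 0.0122
  col len 0.1279 yaw -0.0023
scene [[0.524, -0.0532], [0.5211, -0.3587], [0.3959, -0.0534], [0.3944, -0.3584]] c [ 0.4588 -0.2059]
  row len 0.3054 yaw -0.0094
  row len 0.305 yaw -0.005
  col len 0.1281 yaw 0.001
  col len 0.1267 yaw -0.0023
top [[0.4596, -0.0981], [0.4584, -0.1743], [0.4579, -0.2515], [0.4594, -0.3272]]
scene [[0.4583, -0.3285], [0.4585, -0.253], [0.4591, -0.1743], [0.4594, -0.0998]]
```

Candidates in the top view:
- Marbled hooks on the wooden rack: purple long (222,230), blue short (245,229), light-blue long (274,227) and dark-purple short (299,221). Each matches its description, and the close crop confirms it.
- Red look-alikes at (175,182), (172,235) and (249,172): leave alone.
- Purple and blue pile by the case at (105,208): leave alone.

The finishing rack is empty, with its four black cells at u≈374, 399, 425 and 451. I'll start with the leftmost hook (purple).

```bash
python3 -m handwheel '[[0.0254,-0.018,-0.008,0.0334],[0.0254,-0.018,-0.008,0.0334],[0.0254,-0.018,-0.008,0.0334],[0.0254,-0.018,-0.008,0.0334],[0.0254,-0.018,-0.008,0.0334],[0.0254,-0.018,-0.008,0.0334],[0.0254,-0.018,-0.008,0.0334],[0.0254,-0.018,-0.008,0.0334],[0.0254,-0.018,-0.008,0.0334],[0.0254,-0.018,-0.008,0.0334],[0.0254,-0.018,-0.008,0.0334],[0.0254,-0.018,-0.008,0.0334],[0,0,0,0],[0,0,0,0]]' 62 60
```

```text
time: 1.27
ee_pos: [0.4773, 0.3574, 0.1562]
eef_rot: [0.668, 0.744, -0.001, -0.0]
ft_force: [-0.4, -0.6, -0.2]
opening: 0.622
```

```bash
cat > snap.py <<'E'
import sys; from h import *
tag=sys.argv[1]; 
d=grab('top');s=grab('scene')
def crop(im,y0,y1,x0,x1,k): return cv2.resize(im[y0:y1,x0:x1],None,fx=k,fy=k,interpolation=cv2.INTER_CUBIC)
def fit(a):
    k=min(790/a.shape[1],290/a.shape[0]); return cv2.resize(a,None,fx=k,fy=k,interpolation=cv2.INTER_CUBIC)
if sys.argv[2]=='C': A=d['image'][185:265,190:330];B=s['image'][200:330,290:410]
else: A=d['image'][190:265,345:480];B=s['image'][90:190,290:400]
A=fit(A);B=fit(B);w=max(A.shape[1],B.shape[1]);o=np.zeros((A.shape[0]+B.shape[0],w,3),np.uint8)
o[:A.shape[0],:A.shape[1]]=A;o[A.shape[0]:,:B.shape[1]]=B
cv2.imwrite('pics/%s.png'%tag,o)
E
python3 snap.py a1 C
```

```text
(no output)
```

View pics/a1.png

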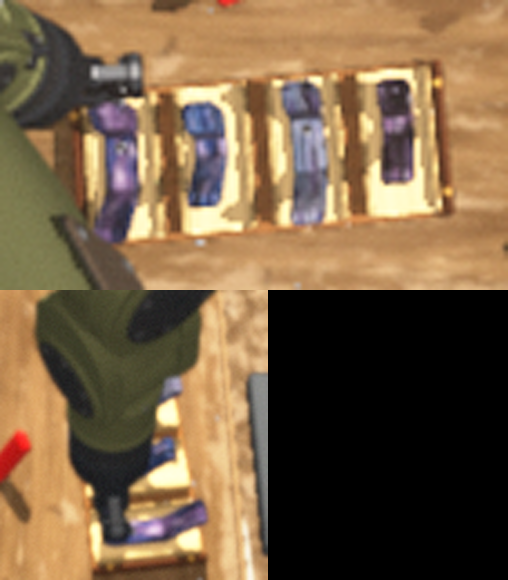

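The fingers, at about (120,75) in the crop, stand over the purple hook's far limb, with perspective accounting for the offset. I'll descend.

```bash
python3 -m handwheel '[[0,0,-0.025,0],[0,0,-0.025,0],[0,0,-0.025,0],[0,0,-0.016,0],[0,0,-0.01,0],[0,0,0,0],[0,0,0,0]]'; python3 snap.py a2 C
```

```text
time: 1.95
ee_pos: [0.4763, 0.3595, 0.0567]
eef_rot: [0.667, 0.745, -0.0, -0.0]
ft_force: [0.3, 0.0, -0.1]
opening: 0.62
```

View pics/a2.png

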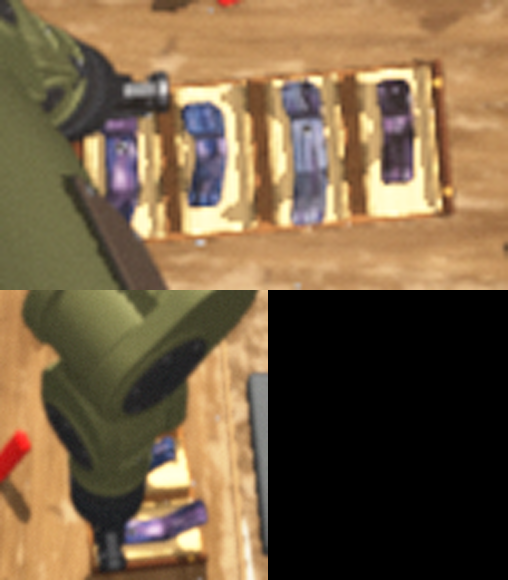

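```bash
python3 -m handwheel '[[0,0,0,0],[0,0,0,0],[0,0,0,0],[0,0,0,0],[0,0,0,0],[0,0,0,0],[0,0,0,0],[0,0,0,0]]' 10 60
```

```text
time: 2.72
ee_pos: [0.4778, 0.3594, 0.0578]
eef_rot: [0.667, 0.745, 0.001, 0.0]
ft_force: [0.4, -0.4, 6.7]
opening: 0.329
```

```bash
python3 -m handwheel '[[0,0,0.01,0],[0,0,0.02,0],[0,0,0.03,0],[0,0,0.03,0],[0,0,0.02,0],[0,0,0,0],[0,0,0,0]]'; python3 snap.py a3 C
```

```text
time: 3.3
ee_pos: [0.4777, 0.3594, 0.1683]
eef_rot: [0.667, 0.745, 0.002, 0.0]
ft_force: [-0.4, -0.2, -0.9]
opening: 0.32
```

View pics/a3.png

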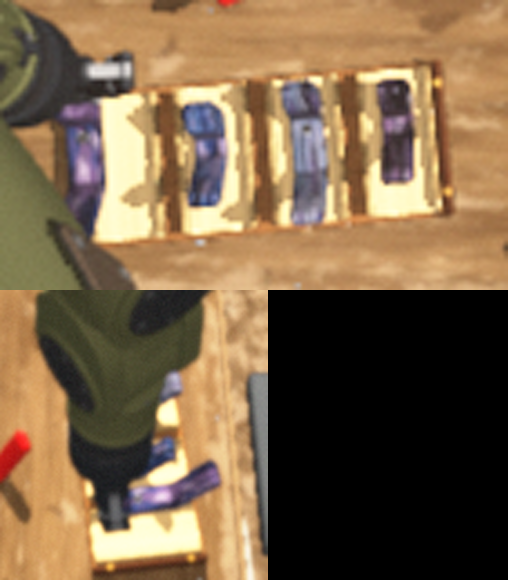

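```bash
python3 -m handwheel '[[0.0014,-0.02,0,-0.0055],[0.0014,-0.037,0,-0.0055],[0.0014,-0.037,0,-0.0055],[0.0014,-0.037,0,-0.0055],[0.0014,-0.037,0,-0.0055],[0.0014,-0.037,0,-0.0055],[0.0014,-0.037,0,-0.0055],[0.0014,-0.037,0,-0.0055],[0.0014,-0.037,0,-0.0055],[0.0014,-0.037,0,-0.0055],[0.0014,-0.037,0,-0.0055],[0.0014,-0.037,0,-0.0055],[0.0014,-0.037,0,-0.0055],[0.0014,-0.037,0,-0.0055],[0.0014,-0.037,0,-0.0055],[0.0014,-0.037,0,-0.0055],[0.0014,-0.037,0,-0.0055],[0.0014,-0.037,0,-0.0055],[0.0014,-0.025,0,-0.0055],[0.0014,-0.01,0,-0.0055]]'; python3 -m handwheel '[[0,0,0,0],[0,0,0,0]]'; python3 snap.py a4 F
```

```text
time: 5.07
ee_pos: [0.5036, -0.3283, 0.1645]
eef_rot: [0.708, 0.706, -0.001, -0.001]
ft_force: [1.1, -0.1, -0.1]
opening: 0.324
time: 5.23
ee_pos: [0.504, -0.3244, 0.1649]
eef_rot: [0.707, 0.707, 0.0, -0.002]
ft_force: [-0.0, 0.4, -0.3]
opening: 0.321
```

View pics/a4.png

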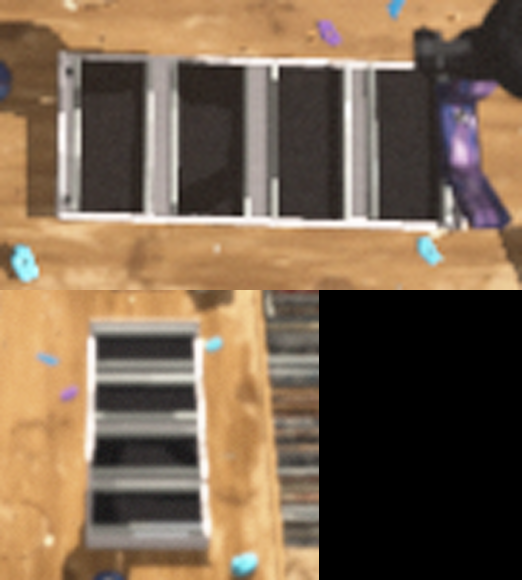

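```bash
python3 -m handwheel '[[0.0015,-0.001,-0.03,0],[0,0,-0.03,0],[0,0,-0.022,0],[0,0,-0.01,0],[0,0,-0.006,0],[0,0,-0.004,0],[0,0,0,0],[0,0,0,0]]'
```

```text
time: 6.0
ee_pos: [0.5072, -0.3264, 0.0655]
eef_rot: [0.707, 0.707, 0.0, 0.001]
ft_force: [-0.1, 0.3, -0.6]
opening: 0.327
```

```bash
python3 -m handwheel '[[0,0,-0.004,0],[0,0,-0.002,0],[0,0,-0.001,0],[0,0,0,0],[0,0,0,0]]'; python3 snap.py a5 F
```

```text
time: 6.42
ee_pos: [0.5066, -0.3264, 0.0578]
eef_rot: [0.707, 0.707, 0.0, 0.0]
ft_force: [0.3, 0.1, 1.8]
opening: 0.323
```

View pics/a5.png

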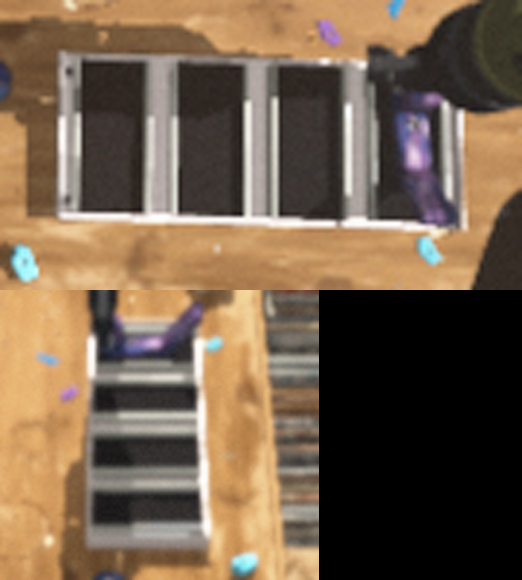

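```bash
python3 -m handwheel '[[0,0,0,0],[0,0,0,0],[0,0,0,0],[0,0,0,0],[0,0,0,0]]' 62; python3 -m handwheel '[[0,0,0.015,0],[0,0,0.025,0],[0,0,0.03,0],[0,0,0.03,0],[0,0.02,0,0.0055],[0,0.035,0,0.0055],[0,0.035,0,0.0055],[0,0.035,0,0.0055],[0,0.035,0,0.0055],[0,0.035,0,0.0055],[0,0.035,0,0.0055],[0,0.035,0,0.0055]]'; python3 snap.py a6 F
```

```text
time: 6.93
ee_pos: [0.5062, -0.3261, 0.0571]
eef_rot: [0.707, 0.707, -0.0, -0.0]
ft_force: [-0.2, -0.1, 0.0]
opening: 0.62
time: 7.93
ee_pos: [0.506, -0.0596, 0.1574]
eef_rot: [0.691, 0.722, 0.0, 0.0]
ft_force: [0.5, 0.3, -0.5]
opening: 0.619
```

View pics/a6.png

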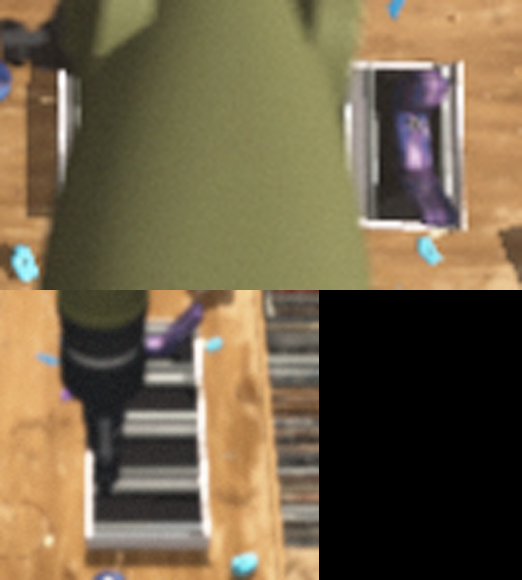

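```bash
python3 -m handwheel '[[-0.0036,0.0343,0,0.0066],[-0.0036,0.0343,0,0.0066],[-0.0036,0.0343,0,0.0066],[-0.0036,0.0343,0,0.0066],[-0.0036,0.0343,0,0.0066],[-0.0036,0.0343,0,0.0066],[-0.0036,0.0343,0,0.0066],[-0.0036,0.0343,0,0.0066],[-0.0036,0.0343,0,0.0066],[-0.0036,0.0323,0,0.0066],[0,0,0,0],[0,0,0,0]]'; python3 snap.py a7 F; python3 snap.py a8 C
```

```text
time: 9.03
ee_pos: [0.4704, 0.2808, 0.1571]
eef_rot: [0.666, 0.746, -0.0, 0.0]
ft_force: [0.5, -0.1, -0.1]
opening: 0.617
```

View pics/a7.png

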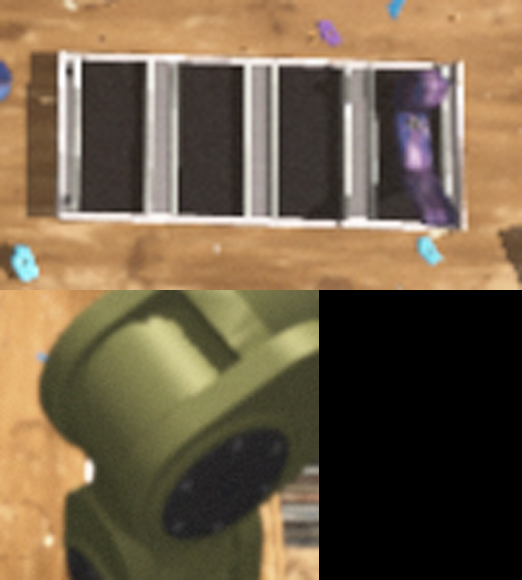

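View pics/a8.png

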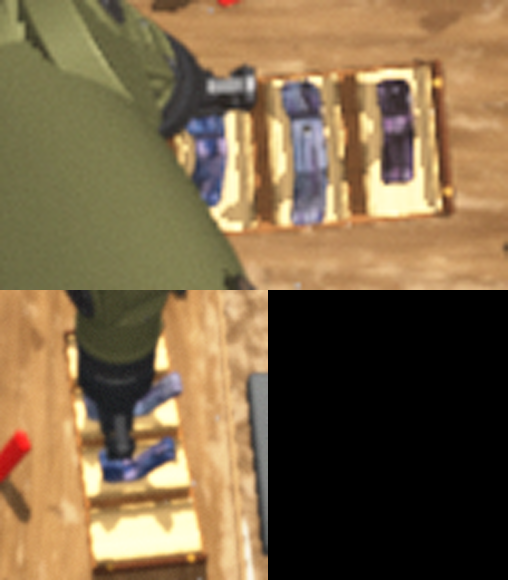

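The purple hook stands at about (420,145) in the crop, centred in the rightmost cell. The gripper is over the blue hook.

```bash
python3 -m handwheel '[[0,0.001,-0.025,0],[0,0,-0.025,0],[0,0,-0.025,0],[0,0,-0.016,0],[0,0,-0.008,0],[0,0,0,0],[0,0,0,0]]'; python3 -m handwheel '[[0,0,0,0],[0,0,0,0],[0,0,0,0],[0,0,0,0],[0,0,0,0],[0,0,0,0],[0,0,0,0]]' 10 60;  python3 -m handwheel '[[0,0,0.01,0],[0,0,0.02,0],[0,0,0.03,0],[0,0,0.03,0],[0,0,0.02,0],[0,0,0,0]]'; python3 snap.py b1 C
```

```text
time: 9.82
ee_pos: [0.4706, 0.2801, 0.0586]
eef_rot: [0.668, 0.745, -0.0, 0.0]
ft_force: [-0.3, -0.1, -0.1]
opening: 0.623
time: 10.4
ee_pos: [0.4716, 0.2814, 0.0599]
eef_rot: [0.667, 0.745, 0.001, 0.001]
ft_force: [0.2, -1.2, 7.6]
opening: 0.314
time: 10.9
ee_pos: [0.4728, 0.2824, 0.1738]
eef_rot: [0.667, 0.745, 0.004, 0.001]
ft_force: [1.0, 0.8, -0.7]
opening: 0.306
```

View pics/b1.png

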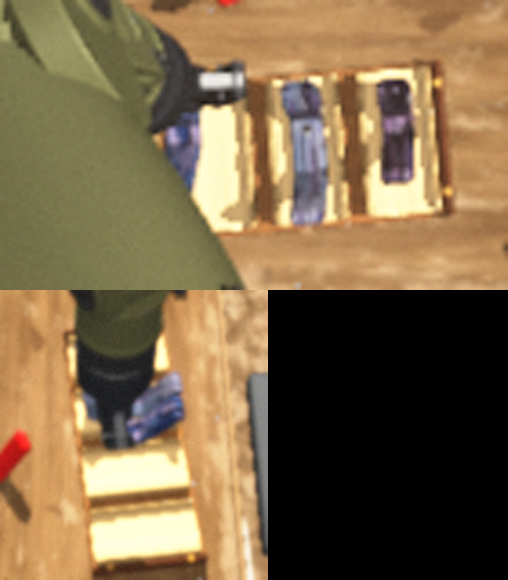

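```bash
python3 -m handwheel '[[0.0012,-0.02,0,-0.007],[0.0012,-0.0355,0,-0.007],[0.0012,-0.0355,0,-0.007],[0.0012,-0.0355,0,-0.007],[0.0012,-0.0355,0,-0.007],[0.0012,-0.0355,0,-0.007],[0.0012,-0.0355,0,-0.007],[0.0012,-0.0355,0,-0.007],[0.0012,-0.0355,0,-0.007],[0.0012,-0.0355,0,-0.007],[0.0012,-0.0355,0,-0.007],[0.0012,-0.0355,0,-0.007],[0.0012,-0.0355,0,-0.007],[0.0012,-0.0355,0,-0.007],[0.0012,-0.0355,0,-0.007],[0.0012,-0.015,0,-0.007],[0,0,0,0],[0,0,0,0]]'; python3 snap.py b2 F
```

```text
time: 12.5
ee_pos: [0.4885, -0.251, 0.1668]
eef_rot: [0.708, 0.706, -0.0, -0.002]
ft_force: [0.5, 0.1, -1.5]
opening: 0.314
```

View pics/b2.png

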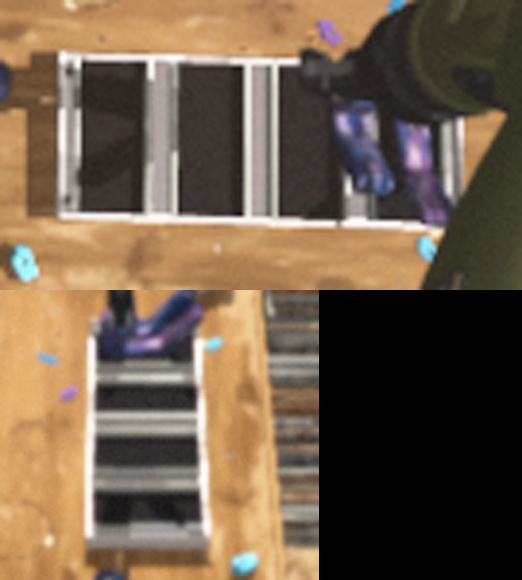

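```bash
python3 -m handwheel '[[0.0015,0.001,-0.03,0],[0,0,-0.03,0],[0,0,-0.022,0],[0,0,-0.01,0],[0,0,-0.006,0],[0,0,-0.004,0],[0,0,0,0],[0,0,0,0]]'
```

```text
time: 13.27
ee_pos: [0.4919, -0.2503, 0.0674]
eef_rot: [0.708, 0.707, 0.0, 0.001]
ft_force: [-0.1, 0.2, -0.8]
opening: 0.313
```

```bash
python3 -m handwheel '[[0,0,-0.004,0],[0,0,-0.002,0],[0,0,-0.001,0],[0,0,0,0],[0,0,0,0]]'; python3 snap.py b3 F
```

```text
time: 13.68
ee_pos: [0.4914, -0.2504, 0.0599]
eef_rot: [0.708, 0.706, 0.0, 0.0]
ft_force: [-0.2, 0.2, 4.5]
opening: 0.31
```

View pics/b3.png

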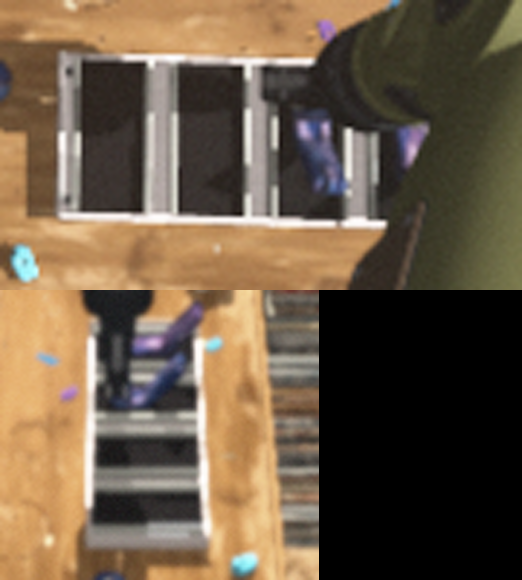

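```bash
python3 -m handwheel '[[0,0,0,0],[0,0,0,0],[0,0,0,0],[0,0,0,0],[0,0,0,0]]' 62; python3 -m handwheel '[[0,0,0.015,0],[0,0,0.025,0],[0,0,0.03,0],[0,0,0.03,0],[0.0002,0.02,0,0.008],[0.0002,0.035,0,0.008],[0.0002,0.035,0,0.008],[0.0002,0.035,0,0.008],[0.0002,0.035,0,0.008],[0.0002,0.035,0,0.008],[0.0002,0.035,0,0.008],[0.0002,0.035,0,0.008],[0.0002,0.035,0,0.008],[0.0002,0.035,0,0.008],[0.0002,0.035,0,0.008],[0.0002,0.035,0,0.008],[0.0002,0.035,0,0.008],[0,0.018,0,0.008],[0,0,0,0],[0,0,0,0]]'; python3 snap.py b4 F;python3 snap.py b5 C
```

```text
time: 14.2
ee_pos: [0.4909, -0.2502, 0.0591]
eef_rot: [0.708, 0.706, -0.0, -0.0]
ft_force: [-0.4, 0.5, 0.1]
opening: 0.617
time: 15.87
ee_pos: [0.4933, 0.2086, 0.1591]
eef_rot: [0.666, 0.746, -0.0, 0.0]
ft_force: [0.4, -1.0, 0.3]
opening: 0.621
```

View pics/b4.png

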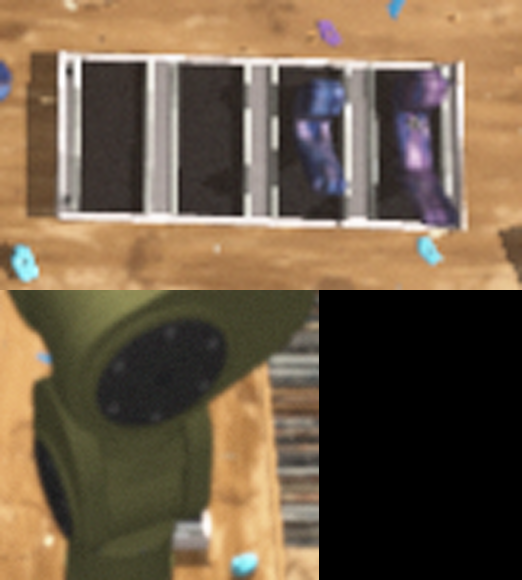

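View pics/b5.png

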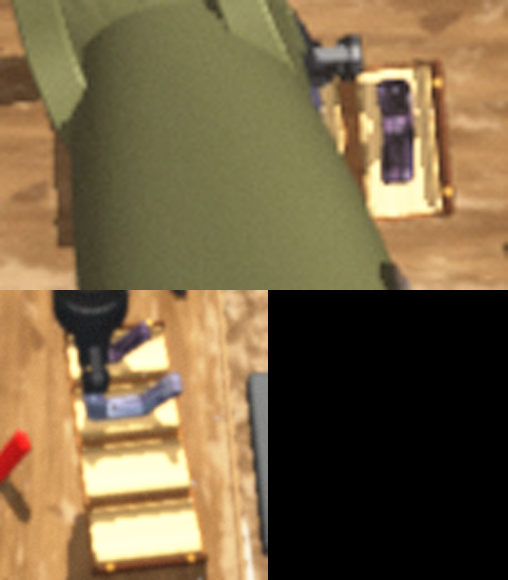

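Blue stands at about (322,135) in the crop, centred in the second cell from the right. The gripper is over the light-blue hook.

```bash
python3 -m handwheel '[[0,-0.001,-0.025,0],[0,0,-0.025,0],[0,0,-0.025,0],[0,0,-0.017,0],[0,0,-0.009,0],[0,0,0,0],[0,0,0,0]]'; python3 -m handwheel '[[0,0,0,0],[0,0,0,0],[0,0,0,0],[0,0,0,0],[0,0,0,0],[0,0,0,0],[0,0,0,0]]' 10 60;  python3 -m handwheel '[[0,0,0.01,0],[0,0,0.02,0],[0,0,0.03,0],[0,0,0.03,0],[0,0,0.02,0],[0,0,0,0]]'; python3 snap.py c1 C
```

```text
time: 16.65
ee_pos: [0.4938, 0.2062, 0.0585]
eef_rot: [0.668, 0.745, -0.0, -0.0]
ft_force: [-0.7, 0.7, 0.2]
opening: 0.618
time: 17.23
ee_pos: [0.4949, 0.2071, 0.0599]
eef_rot: [0.667, 0.745, 0.001, 0.001]
ft_force: [-0.8, -1.0, 6.3]
opening: 0.324
time: 17.73
ee_pos: [0.4964, 0.2081, 0.1739]
eef_rot: [0.667, 0.745, 0.004, 0.002]
ft_force: [1.2, 0.8, -0.0]
opening: 0.323
```

View pics/c1.png

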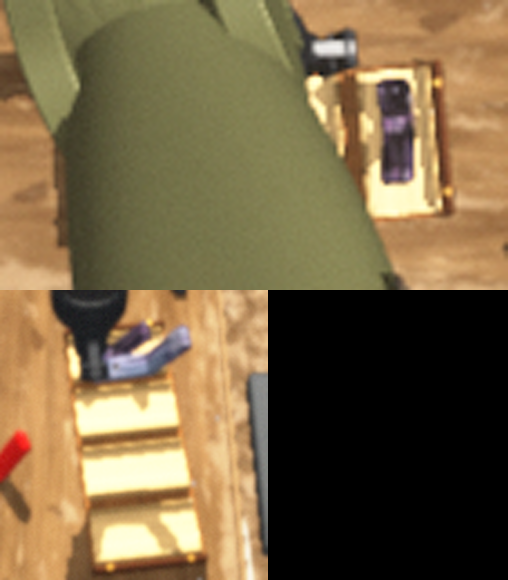

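```bash
python3 -m handwheel '[[0.001,-0.02,0,-0.0093],[0.001,-0.0345,0,-0.0093],[0.001,-0.0345,0,-0.0093],[0.001,-0.0345,0,-0.0093],[0.001,-0.0345,0,-0.0093],[0.001,-0.0345,0,-0.0093],[0.001,-0.0345,0,-0.0093],[0.001,-0.0345,0,-0.0093],[0.001,-0.0345,0,-0.0093],[0.001,-0.0345,0,-0.0093],[0.001,-0.0345,0,-0.0093],[0.001,-0.016,0,-0.0093],[0,0,0,0],[0,0,0,0]]'; python3 snap.py c2 F
```

```text
time: 19.0
ee_pos: [0.5045, -0.1744, 0.1668]
eef_rot: [0.708, 0.706, -0.0, -0.001]
ft_force: [-0.6, 0.5, -0.6]
opening: 0.323
```

View pics/c2.png

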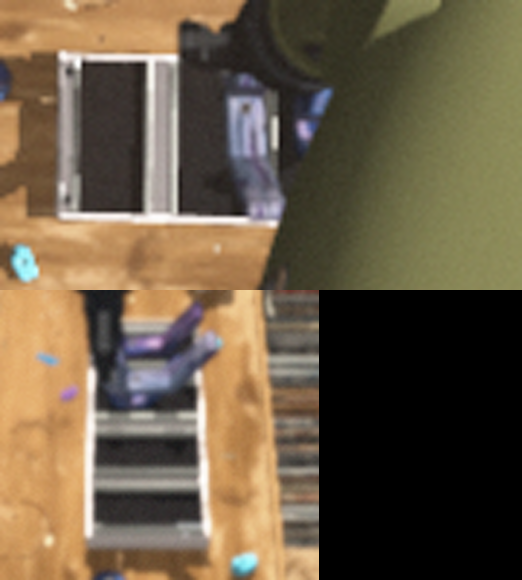

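```bash
python3 -m handwheel '[[0.0005,0.001,-0.03,0],[0,0,-0.03,0],[0,0,-0.022,0],[0,0,-0.01,0],[0,0,-0.006,0],[0,0,-0.004,0],[0,0,-0.004,0],[0,0,-0.002,0],[0,0,-0.001,0],[0,0,0,0],[0,0,0,0],[0,0,0,0]]'; python3 snap.py c3 F
```

```text
time: 20.1
ee_pos: [0.5067, -0.1734, 0.0599]
eef_rot: [0.708, 0.706, 0.0, 0.001]
ft_force: [-0.0, 0.5, 1.6]
opening: 0.322
```

View pics/c3.png

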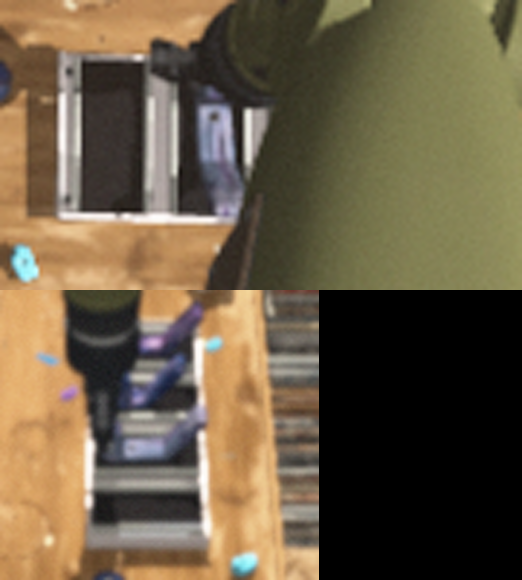

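```bash
python3 -m handwheel '[[0,0,0,0],[0,0,0,0],[0,0,0,0],[0,0,0,0],[0,0,0,0]]' 62; python3 -m handwheel '[[0,0,0.015,0],[0,0,0.025,0],[0,0,0.03,0],[0,0,0.03,0],[-0.0017,0.02,0,0.0101],[-0.0017,0.03,0,0.0101],[-0.0017,0.03,0,0.0101],[-0.0017,0.03,0,0.0101],[-0.0017,0.03,0,0.0101],[-0.0017,0.03,0,0.0101],[-0.0017,0.03,0,0.0101],[-0.0017,0.03,0,0.0101],[-0.0017,0.03,0,0.0101],[-0.0017,0.03,0,0.0101],[-0.0017,0.013,0,0.0101],[0,0,0,0],[0,0,0,0]]'; python3 snap.py c4 F;python3 snap.py c5 C
```

```text
time: 20.62
ee_pos: [0.506, -0.1732, 0.0592]
eef_rot: [0.708, 0.707, -0.0, -0.0]
ft_force: [0.5, 0.3, -0.4]
opening: 0.62
time: 22.03
ee_pos: [0.4872, 0.1302, 0.1592]
eef_rot: [0.667, 0.745, -0.0, 0.0]
ft_force: [-0.2, -1.1, -0.4]
opening: 0.617
```

View pics/c4.png

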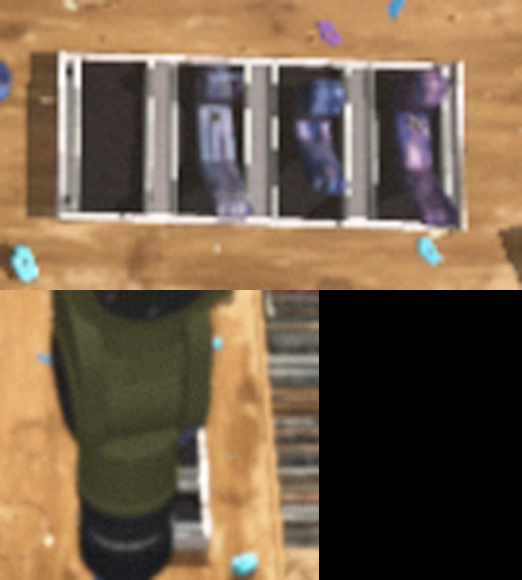

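View pics/c5.png

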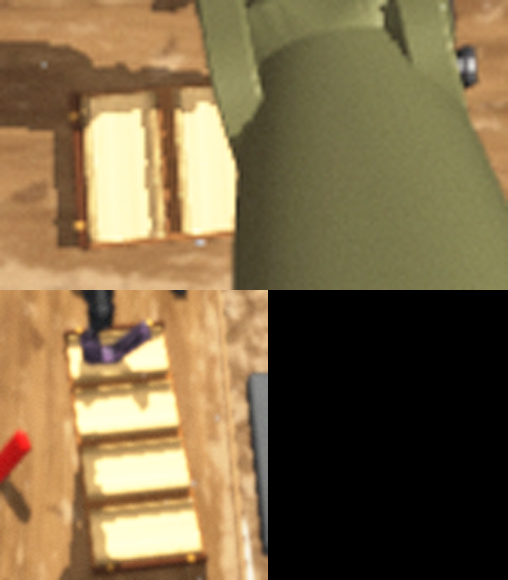

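Light-blue is placed at about (218,140) in the crop. The gripper is over the last hook, the dark-purple one.

```bash
python3 -m handwheel '[[0,-0.001,-0.025,0],[0,0,-0.025,0],[0,0,-0.025,0],[0,0,-0.017,0],[0,0,-0.009,0],[0,0,0,0],[0,0,0,0]]'; python3 -m handwheel '[[0,0,0,0],[0,0,0,0],[0,0,0,0],[0,0,0,0],[0,0,0,0],[0,0,0,0],[0,0,0,0]]' 10 60;  python3 -m handwheel '[[0,0,0.01,0],[0,0,0.02,0],[0,0,0.03,0],[0,0,0.03,0],[0,0,0.02,0],[0,0,0,0]]'; python3 snap.py d1 C
```

```text
time: 22.82
ee_pos: [0.4875, 0.1283, 0.0585]
eef_rot: [0.668, 0.744, -0.0, -0.0]
ft_force: [-0.2, -0.5, 0.1]
opening: 0.621
time: 23.4
ee_pos: [0.4889, 0.1291, 0.0598]
eef_rot: [0.667, 0.745, 0.001, 0.001]
ft_force: [0.4, -0.8, 6.7]
opening: 0.315
time: 23.9
ee_pos: [0.4901, 0.1296, 0.1735]
eef_rot: [0.667, 0.745, 0.003, 0.002]
ft_force: [0.8, 1.3, 0.2]
opening: 0.313
```

View pics/d1.png

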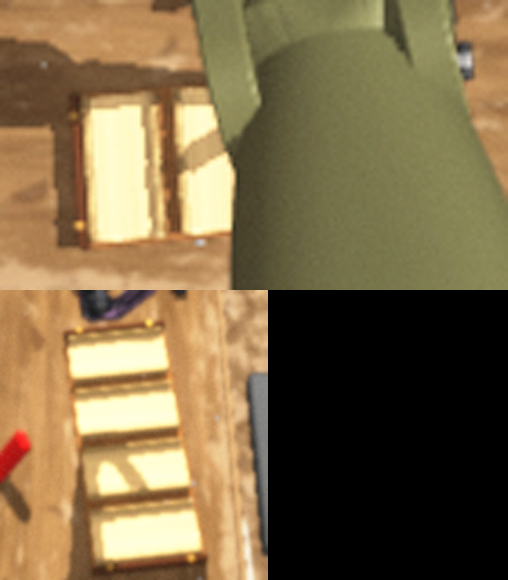

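```bash
python3 -m handwheel '[[0.0003,-0.02,0,-0.014],[0.0003,-0.032,0,-0.014],[0.0003,-0.032,0,-0.014],[0.0003,-0.032,0,-0.014],[0.0003,-0.032,0,-0.014],[0.0003,-0.032,0,-0.014],[0.0003,-0.032,0,-0.014],[0.0003,-0.0145,0,-0.014],[0,0,0,0],[0,0,0,0],[0,0,0,0]]'; python3 snap.py d2 F
```

```text
time: 24.92
ee_pos: [0.489, -0.0969, 0.1673]
eef_rot: [0.708, 0.706, -0.0, -0.001]
ft_force: [0.5, 0.5, -0.7]
opening: 0.311
```

View pics/d2.png

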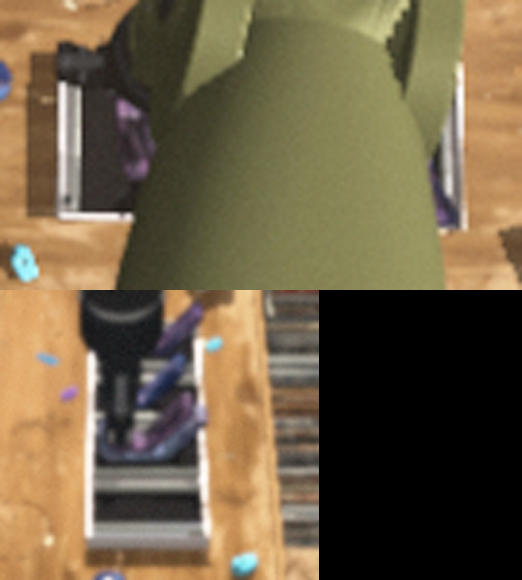

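```bash
python3 -m handwheel '[[0.001,0,-0.03,0],[0,0,-0.03,0],[0,0,-0.022,0],[0,0,-0.01,0],[0,0,-0.006,0],[0,0,-0.004,0],[0,0,-0.004,0],[0,0,-0.002,0],[0,0,-0.001,0],[0,0,0,0],[0,0,0,0],[0,0,0,0]]'; python3 snap.py d3 F
```

```text
time: 26.02
ee_pos: [0.4912, -0.0978, 0.0598]
eef_rot: [0.708, 0.706, 0.0, 0.0]
ft_force: [0.1, 1.2, 2.0]
opening: 0.307
```

View pics/d3.png

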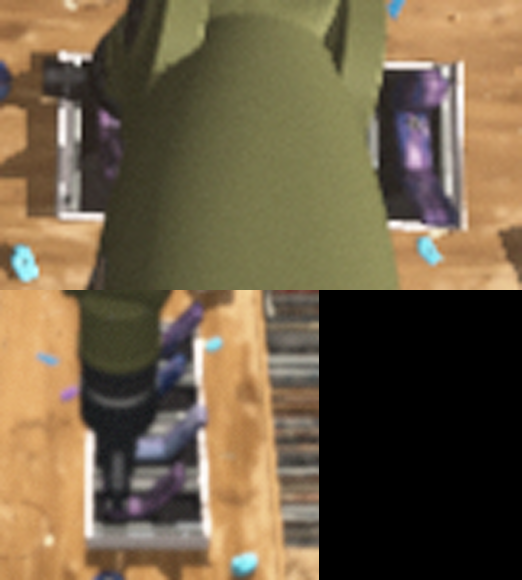

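Release, lift, and retreat to the left so both cameras can see. The path is high and over the empty wooden rack.

```bash
python3 -m handwheel '[[0,0,0,0],[0,0,0,0],[0,0,0,0],[0,0,0,0],[0,0,0,0]]' 62; python3 -m handwheel '[[0,0,0.015,0],[0,0,0.025,0],[0,0,0.03,0],[0,0,0.03,0],[-0.003,0.02,0.003,0],[-0.003,0.038,0.003,0],[-0.003,0.038,0.003,0],[-0.003,0.038,0.003,0],[-0.003,0.038,0.003,0],[-0.003,0.038,0.003,0],[-0.003,0.038,0.003,0],[-0.003,0.038,0.003,0],[-0.003,0.038,0.003,0],[-0.003,0.038,0.003,0],[-0.003,0.038,0.003,0],[-0.003,0.038,0.003,0],[-0.003,0.038,0.003,0],[-0.003,0.038,0.003,0],[-0.003,0.02,0.003,0],[0,0,0,0]]';python3 -m handwheel '[[-0.025,0.02,0.01,0],[-0.025,0.02,0.01,0],[-0.025,0.02,0.01,0],[-0.025,0.02,0.01,0],[-0.025,0.02,0.01,0],[-0.025,0.02,0.01,0],[-0.025,0.02,0.01,0],[-0.025,0.02,0.01,0],[-0.025,0.02,0.01,0],[0,0,0,0],[0,0,0,0],[0,0,0,0]]'; python3 snap.py d4 F
python3 - <<'E'
from h import *
for n in('top','scene'): 
    d=load(n);cv2.imwrite('pics/%s9.png'%n,d['image']);P=cloud(d);im=d['image'].astype(int);B,G,R=im[...,0],im[...,1],im[...,2]
    m=(P[...,0]>.37)&(P[...,0]<.54)&(P[...,1]<-.055)&(P[...,1]>-.40)&((B>G+12))
    k,l,s,c=cv2.connectedComponentsWithStats(m.astype(np.uint8))
    for i in range(1,k):
        if s[i,4]>60:
            Q=P[l==i];Q=Q[~np.isnan(Q[:,0])];r=cv2.minAreaRect(np.ascontiguousarray(Q[:,:2].astype(np.float32)))
            lo=Q[Q[:,2]<.045]; print(n,[np.round(q,4) for q in r],'z',np.percentile(Q[:,2],[2,98]).round(3),'x',np.percentile(Q[:,0],[1,99]).round(3),'bend',lo.mean(0).round(4))
E
```

```text
time: 26.53
ee_pos: [0.4908, -0.0977, 0.0592]
eef_rot: [0.708, 0.706, -0.0, -0.0]
ft_force: [-0.2, -0.0, -0.4]
opening: 0.617
time: 28.2
ee_pos: [0.445, 0.4409, 0.2044]
eef_rot: [0.706, 0.708, 0.001, -0.001]
ft_force: [0.1, -0.3, 0.4]
opening: 0.619
time: 29.2
ee_pos: [0.2212, 0.6155, 0.2937]
eef_rot: [0.708, 0.706, -0.0, 0.001]
ft_force: [0.2, 0.4, -0.9]
opening: 0.621
top [array([ 0.4982, -0.1759]), array([0.0258, 0.0222]), np.float64(87.0925)] z [0.044 0.071] x [0.488 0.509] bend [ 0.488  -0.1724  0.0429]
top [array([ 0.4534, -0.3289]), array([0.1146, 0.0272]), np.float64(1.7837)] z [0.017 0.075] x [0.398 0.51 ] bend [ 0.4569 -0.3283  0.0251]
top [array([ 0.461 , -0.2544]), array([0.0359, 0.0852]), np.float64(89.6091)] z [0.016 0.077] x [0.419 0.503] bend [ 0.4631 -0.2506  0.0278]
top [array([ 0.4422, -0.1786]), array([0.0851, 0.0271]), np.float64(4.5933)] z [0.017 0.077] x [0.4   0.484] bend [ 0.4565 -0.1768  0.0246]
scene [array([ 0.4516, -0.2908]), array([0.1108, 0.1215]), np.float64(0.4763)] z [0.009 0.075] x [0.401 0.507] bend [ 0.4645 -0.2885  0.026 ]
scene [array([ 0.4552, -0.1758]), array([0.1105, 0.0385]), np.float64(2.4725)] z [0.013 0.076] x [0.403 0.51 ] bend [ 0.4611 -0.1689  0.0257]
scene [array([ 0.4476, -0.1037]), array([0.1109, 0.0597]), np.float64(39.9546)] z [0.016 0.076] x [0.424 0.503] bend [ 0.4696 -0.0902  0.0277]
```

View pics/d4.png

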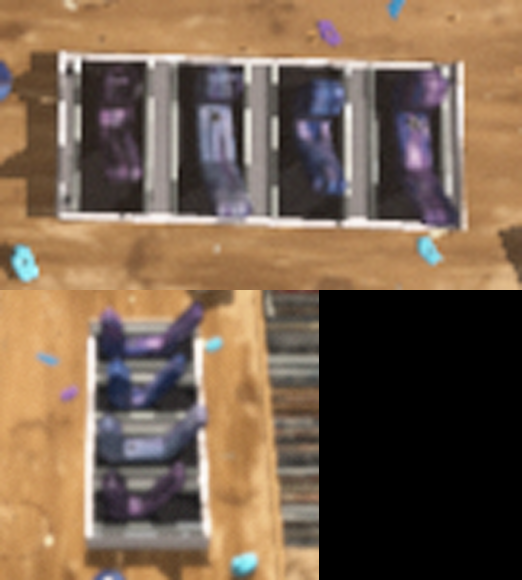

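View pics/top9.png

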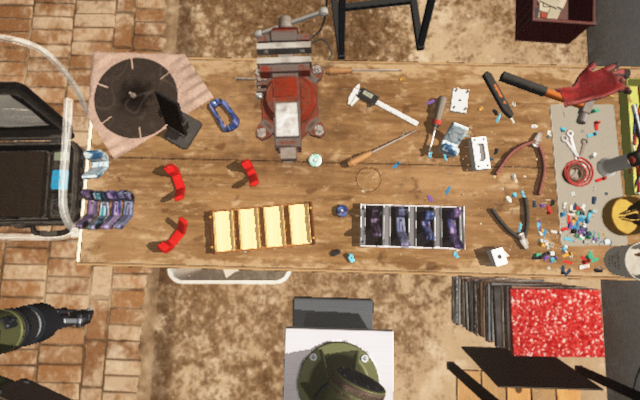

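Run:
```python
from h import *
s=load('scene');t=load('top')
A=s['image'].copy();B=t['image'].copy()
k=8
def up(im,y0,y1,x0,x1): return cv2.resize(im[y0:y1,x0:x1],None,fx=k,fy=k,interpolation=cv2.INTER_CUBIC)
a=up(A,93,172,318,368); b=up(B,200,253,358,407)
a=np.clip(a*1.6,0,255).astype(np.uint8);b=np.clip(b*1.6,0,255).astype(np.uint8)
L={'c':(.459,-.0975,.043),'l':(.459,-.1735,.058),'b':(.459,-.2495,.043),'p':(.459,-.3255,.058)}
for x,y,h in L.values():
    for dx,z in((h,.066),(h,.012+.03),(-h,.076)):
        for dy in(-.014,.014):
            for d,im,o in((s,a,(318,93)),(t,b,(358,200))):
                u,v=proj(d,(x+dx,y+dy,z)); cv2.circle(im,(int((u-o[0]+.5)*k),int((v-o[1]+.5)*k)),3,(0,255,0) if z!=.042 else (0,255,255),-1)
cv2.imwrite('pics/e1.png',a[:600]);cv2.imwrite('pics/e2.png',b)
print(a.shape,b.shape)
```

```text
(632, 400, 3) (424, 392, 3)
```

View pics/e1.png

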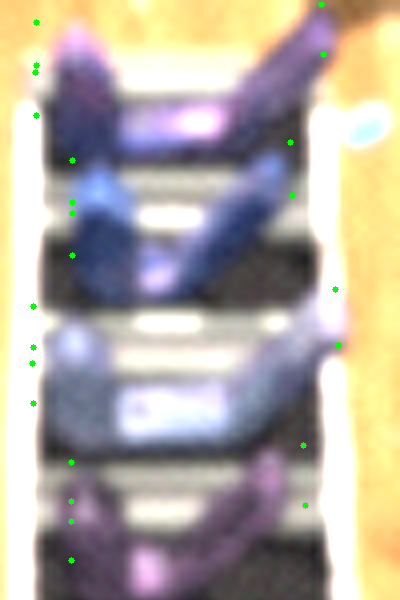

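View pics/e2.png

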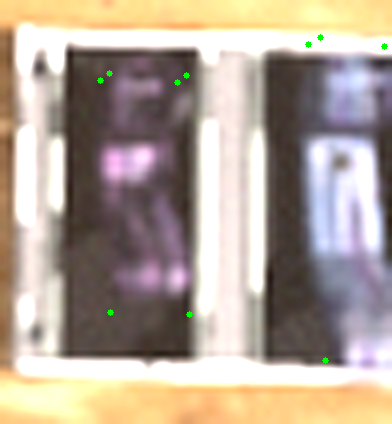

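Run:
```python
from h import *
s=load('scene')
A=cv2.imread('pics/scene0.png');k=6
o=(322,205);a=cv2.resize(A[205:330,322:392],None,fx=k,fy=k,interpolation=cv2.INTER_CUBIC)[:, :]
a=a.copy()
for y0,h in((.114,.058),(.038,.043),(-.038,.058),(-.114,.043)):
    c,sn=np.cos(.11),np.sin(.11)
    for dx,z in((h,.066),(h,.042),(-h,.076)):
        for dy in(-.014,.014):
            x,y=.4435+c*dx-sn*(y0+dy),.239+sn*dx+c*(y0+dy)
            u,v=proj(s,(x,y,z)); cv2.circle(a,(int((u-o[0]+.5)*k),int((v-o[1]+.5)*k)),3,(0,255,0),-1)
cv2.imwrite('pics/e3.png',cv2.resize(a,None,fx=.8,fy=.8))
```

```text
(no output)
```

View pics/e3.png

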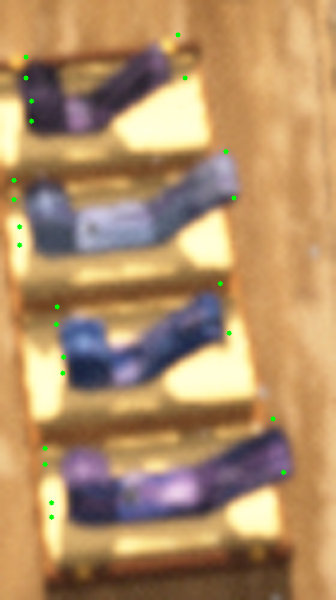

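Run:
```python
from h import *
s=load('scene');t=load('top')
import cv2
# scene zoom per hook, and profile-based extents: at far limb rows and near tip rows
im=s['image'].astype(int); B,G,R=im[...,0],im[...,1],im[...,2]
sat=(B-G)
def show(name,far,near):
    # far:(u,v) near:(u,v) in 8x crop
    q=lambda p:((p[0]+.5)/8-.5+318,(p[1]+.5)/8-.5+93)
    f1=onz(s,*q(far),.055)[0];n1=onz(s,*q(near),.068)[0]
    print(name,round(f1,4),round(n1,4),'len',round(f1-n1,4),'mid',round((f1+n1)/2,4))
show('purple',(50,80),(338,30));show('blue',(75,200),(288,165));show('light',(52,350),(347,310));show('dark',(65,500),(285,470))
# rack ends from scene floor edges in same crop
q=lambda p:((p[0]+.5)/8-.5+318,(p[1]+.5)/8-.5+93)
for v in(140,280,430,590): print('floor',[round(onz(s,*q((u,v)),.012)[0],4) for u in (43,322)])
for n,y0,y1 in(('purple',96,115),('blue',110,132),('light',130,150),('dark',148,172)):
    print(n)
    for r in range(y0,y1,2): print(r,sat[r,318:366].tolist())
```

```text
purple 0.5111 0.3937 len 0.1173 mid 0.4524
blue 0.5008 0.4164 len 0.0844 mid 0.4586
light 0.5096 0.3961 len 0.1135 mid 0.4528
dark 0.5043 0.4223 len 0.082 mid 0.4633
floor [np.float64(0.5142), np.float64(0.3969)]
floor [np.float64(0.5138), np.float64(0.3998)]
floor [np.float64(0.5133), np.float64(0.4026)]
floor [np.float64(0.5128), np.float64(0.4055)]
purple
96 [-53, -53, -54, -52, -55, -54, -50, -39, -18, 3, -10, -29, -52, -61, -58, -60, -55, -56, -58, -57, -57, -60, -59, -58, -56, -57, -53, -57, -58, -57, -61, -61, -57, -58, -53, -37, -23, 6, 28, 40, 40, 15, -11, -31, -36, -39, -44, -49]
98 [-56, -54, -53, -52, -50, -42, -19, 13, 31, 39, 37, 20, 0, -29, -48, -55, -52, -53, -56, -58, -55, -56, -57, -54, -55, -52, -56, -54, -55, -55, -55, -55, -50, -41, -20, 3, 20, 26, 34, 37, 36, 14, -25, -45, -52, -53, -53, -53]
100 [-56, -53, -46, -36, -32, -25, 1, 22, 30, 28, 35, 39, 32, 12, -18, -29, -32, -31, -35, -34, -33, -31, -33, -32, -30, -31, -32, -31, -33, -34, -34, -31, -13, 4, 22, 24, 29, 27, 26, 23, 10, -12, -41, -54, -52, -53, -56, -57]
102 [-57, -49, -36, -18, -10, -6, 2, 12, 23, 24
[... 7229 characters left out ...]
, 15, 25, 31, 31, 31, 25, 22, 20, 22, 18, 14, 10, 7, 4, 3, -1, -2, -2, 2, -1, 1, 0, -1, 0, 3, -3, -7, -14, -23, -42, -56, -61, -62]
166 [-46, -22, -7, -6, -3, -3, -1, 1, 4, 7, 13, 13, 14, 11, 16, 15, 24, 33, 30, 29, 23, 17, 15, 10, 9, 7, 1, 0, -1, 1, 1, -1, 0, 3, -3, -2, 0, -1, -4, 0, -3, -5, -13, -20, -37, -52, -58, -60]
168 [-48, -22, -6, -8, -5, -2, -3, -1, 2, 5, 9, 8, 8, 9, 9, 10, 9, 13, 9, 12, 8, 7, 7, 3, 2, -3, -1, 1, -1, -1, 1, 2, -1, 1, 0, 2, 2, 0, 0, -1, 0, -6, -9, -11, -32, -53, -59, -58]
170 [-48, -22, -6, -8, -6, -7, -6, -6, -4, -3, -3, 0, -1, -2, 0, -4, -7, -6, -9, -7, -4, -6, -7, -5, 1, -4, -4, -6, -4, -1, -1, -2, -3, -2, -4, -1, 0, 0, 0, -1, -1, -3, -3, -5, -24, -50, -60, -59]
```

Both views agree on the mid-lengths: purple and light-blue sit about 6 mm too near the robot, and dark about 5 mm too far. Blue is fine. The first picture shows the same offsets in the seats. There is time to mend this: re-grip each of the three, lift slightly, shift in x and set down, starting with dark.

```bash
python3 -m handwheel '[[0.025,-0.02,-0.01,0],[0.025,-0.02,-0.01,0],[0.025,-0.02,-0.01,0],[0.025,-0.02,-0.01,0],[0.025,-0.02,-0.01,0],[0.025,-0.02,-0.01,0],[0.025,-0.02,-0.01,0],[0.025,-0.02,-0.01,0],[0.025,-0.02,-0.01,0],[0,0,0,0]]'; python3 -m handwheel '[[0.0033,-0.034,-0.003,0],[0.0033,-0.036,-0.003,0],[0.0033,-0.036,-0.003,0],[0.0033,-0.036,-0.003,0],[0.0033,-0.036,-0.003,0],[0.0033,-0.036,-0.003,0],[0.0033,-0.036,-0.003,0],[0.0033,-0.036,-0.003,0],[0.0033,-0.036,-0.003,0],[0.0033,-0.036,-0.003,0],[0.0033,-0.036,-0.003,0],[0.0033,-0.036,-0.003,0],[0.0033,-0.036,-0.003,0],[0.0033,-0.036,-0.003,0],[0.0033,-0.036,-0.003,0],[0,0,0,0],[0,0,0,0]]'
```

```text
time: 30.13
ee_pos: [0.4496, 0.4304, 0.2018]
eef_rot: [0.711, 0.704, -0.002, 0.001]
ft_force: [-1.2, -0.6, -0.3]
opening: 0.621
time: 31.55
ee_pos: [0.4945, -0.104, 0.159]
eef_rot: [0.71, 0.704, -0.0, -0.0]
ft_force: [-0.6, 1.0, 0.1]
opening: 0.622
```

```bash
python3 -m handwheel '[[0,0.006,0,0.006],[0,0,-0.025,0],[0,0,-0.025,0],[0,0,-0.025,0],[0,0,-0.016,0],[0,0,-0.009,0],[0,0,0,0],[0,0,0,0]]'; python3 -m handwheel '[[0,0,0,0],[0,0,0,0],[0,0,0,0],[0,0,0,0],[0,0,0,0],[0,0,0,0],[0,0,0,0]]' 10 60;  python3 -m handwheel '[[0,0,0.008,0],[-0.0025,0,0,0],[-0.0025,0,0,0],[0,0,0,0],[0,0,0,0]]'
```

```text
time: 32.22
ee_pos: [0.4952, -0.0946, 0.0595]
eef_rot: [0.705, 0.709, -0.0, -0.0]
ft_force: [0.1, -0.3, 0.8]
opening: 0.623
time: 32.8
ee_pos: [0.4966, -0.0958, 0.0607]
eef_rot: [0.706, 0.708, 0.001, 0.001]
ft_force: [-0.0, 1.2, 6.0]
opening: 0.308
time: 33.22
ee_pos: [0.4898, -0.0957, 0.0671]
eef_rot: [0.706, 0.708, -0.0, -0.0]
ft_force: [-0.4, 0.4, -0.2]
opening: 0.312
```

```bash
python3 -m handwheel '[[0,-0.0015,-0.004,0],[0,0,-0.002,0],[0,0,-0.001,0],[0,0,0,0],[0,0,0,0]]'; python3 -m handwheel '[[0,0,0,0],[0,0,0,0],[0,0,0,0],[0,0,0,0],[0,0,0,0]]' 62; python3 -m handwheel '[[0,0,0.02,0],[0,0,0.04,0],[0,0,0.04,0],[0.0025,-0.018,0,0],[0.0025,-0.03,0,0],[0.0025,-0.022,0,0],[0.0025,-0.006,0,0],[0,0,0,0],[0,0,0,0]]'
```

```text
time: 33.63
ee_pos: [0.4903, -0.0974, 0.0607]
eef_rot: [0.706, 0.708, -0.0, 0.0]
ft_force: [-1.8, -0.5, 8.5]
opening: 0.31
time: 34.05
ee_pos: [0.4902, -0.0971, 0.0601]
eef_rot: [0.706, 0.708, -0.0, -0.0]
ft_force: [0.6, -0.1, -0.0]
opening: 0.62
time: 34.8
ee_pos: [0.5, -0.1729, 0.1599]
eef_rot: [0.706, 0.708, 0.0, -0.001]
ft_force: [-0.4, 0.1, -0.0]
opening: 0.619
```

Now light-blue: grip at x=0.4995, shift +0.006.

```bash
python3 -m handwheel '[[-0.0005,0,-0.025,-0.002],[0,0,-0.025,0],[0,0,-0.025,0],[0,0,-0.016,0],[0,0,-0.009,0],[0,0,0,0],[0,0,0,0]]'; python3 -m handwheel '[[0,0,0,0],[0,0,0,0],[0,0,0,0],[0,0,0,0],[0,0,0,0],[0,0,0,0],[0,0,0,0]]' 10 60;  python3 -m handwheel '[[0,0,0.008,0],[0.003,0,0,0],[0.003,0,0,0],[0,0,0,0],[0,0,0,0]]';python3 -m handwheel '[[0,0,-0.004,0],[0,0,-0.002,0],[0,0,-0.001,0],[0,0,0,0],[0,0,0,0]]'
```

```text
time: 35.38
ee_pos: [0.4997, -0.1724, 0.0603]
eef_rot: [0.706, 0.708, -0.0, -0.0]
ft_force: [0.2, 0.4, 0.3]
opening: 0.622
time: 35.97
ee_pos: [0.5011, -0.1735, 0.0618]
eef_rot: [0.707, 0.708, 0.001, 0.001]
ft_force: [-0.2, -0.2, 6.9]
opening: 0.324
time: 36.38
ee_pos: [0.506, -0.1732, 0.0681]
eef_rot: [0.707, 0.708, -0.0, -0.0]
ft_force: [0.3, -0.5, 0.0]
opening: 0.324
time: 36.8
ee_pos: [0.5058, -0.1732, 0.0617]
eef_rot: [0.707, 0.708, 0.0, 0.0]
ft_force: [-2.5, 0.3, 8.1]
opening: 0.325
```

Release, then purple at y=-0.326, moving at lifted height.

```bash
python3 -m handwheel '[[0,0,0,0],[0,0,0,0],[0,0,0,0],[0,0,0,0],[0,0,0,0]]' 62; python3 -m handwheel '[[0,0,0.02,0],[0,0,0.04,0],[0,0,0.04,0],[-0.0015,-0.02,0,0],[-0.0015,-0.035,0,0],[-0.0015,-0.035,0,0],[-0.0015,-0.035,0,0],[0,-0.02,0,0],[0,-0.008,0,0],[0,0,0,0],[0,0,0,0]]'
```

```text
time: 37.22
ee_pos: [0.5057, -0.1732, 0.0611]
eef_rot: [0.707, 0.708, -0.0, -0.0]
ft_force: [-0.8, -0.2, 0.6]
opening: 0.62
time: 38.13
ee_pos: [0.4995, -0.3256, 0.1609]
eef_rot: [0.707, 0.708, 0.0, -0.001]
ft_force: [0.2, 0.5, -0.8]
opening: 0.622
```

```bash
python3 -m handwheel '[[0,0,-0.025,0],[0,0,-0.025,0],[0,0,-0.025,0],[0,0,-0.016,0],[0,0,-0.009,0],[0,0,0,0],[0,0,0,0]]'
```

```text
time: 38.72
ee_pos: [0.5, -0.3252, 0.0616]
eef_rot: [0.706, 0.708, 0.0, -0.0]
ft_force: [0.6, -0.2, 0.1]
opening: 0.626
```

```bash
python3 -m handwheel '[[0,0,0,0],[0,0,0,0],[0,0,0,0],[0,0,0,0],[0,0,0,0],[0,0,0,0],[0,0,0,0]]' 10 60;  python3 -m handwheel '[[0,0,0.008,0],[0.003,0,0,0],[0.003,0,0,0],[0,0,0,0],[0,0,0,0]]';python3 -m handwheel '[[0,0,-0.004,0],[0,0,-0.002,0],[0,0,-0.001,0],[0,0,0,0],[0,0,0,0]]';python3 -m handwheel '[[0,0,0,0],[0,0,0,0],[0,0,0,0],[0,0,0,0],[0,0,0,0]]' 62; python3 -m handwheel '[[0,0,0.02,0],[0,0,0.04,0],[0,0,0.04,0],[-0.002,0.02,0,0],[-0.002,0.038,0.003,0],[-0.002,0.038,0.003,0],[-0.002,0.038,0.003,0],[-0.002,0.038,0.003,0],[-0.002,0.038,0.003,0],[-0.002,0.038,0.003,0],[-0.002,0.038,0.003,0],[-0.002,0.038,0.003,0],[-0.002,0.038,0.003,0],[-0.002,0.038,0.003,0],[-0.002,0.038,0.003,0],[-0.002,0.038,0.003,0],[-0.002,0.038,0.003,0],[-0.002,0.038,0.003,0],[-0.002,0.038,0.003,0],[-0.002,0.038,0.003,0]]'; python3 -m handwheel '[[-0.003,0.038,0.003,0],[-0.003,0.038,0.003,0],[-0.003,0.038,0.003,0],[-0.003,0.03,0.003,0],[-0.025,0.02,0.01,0],[-0.025,0.02,0.01,0],[-0.025,0.02,0.01,0],[-0.025,0.02,0.01,0],[-0.025,0.02,0.01,0],[-0.025,0.02,0.01,0],[-0.025,0.02,0.01,0],[-0.025,0.02,0.01,0],[-0.025,0.02,0.01,0],[0,0,0,0],[0,0,0,0]]'; python3 snap.py f1 F
python3 - <<'E'
from h import *
s=load('scene');t=load('top');k=8
def up(im,y0,y1,x0,x1): return np.clip(cv2.resize(im[y0:y1,x0:x1],None,fx=k,fy=k,interpolation=cv2.INTER_CUBIC)*1.4,0,255).astype(np.uint8)
a=up(s['image'],93,172,318,368)[:600]; b=cv2.resize(up(t['image'],200,253,358,468),None,fx=.9,fy=.9)
for x,y,h in((.459,-.0975,.043),(.459,-.1735,.058),(.459,-.2495,.043),(.459,-.3255,.058)):
    for dx,z in((h,.055),(-h,.07)):
        for dy in(-.014,.014):
            for d,im,o,q in((s,a,(318,93),8),(t,b,(358,200),7.2)):
                u,v=proj(d,(x+dx,y+dy,z)); cv2.circle(im,(int((u-o[0]+.5)*q),int((v-o[1]+.5)*q)),3,(0,255,0),-1)
cv2.imwrite('pics/g1.png',a);cv2.imwrite('pics/g2.png',b)
for n in('top','scene'):
    d=load(n);P=cloud(d);im=d['image'].astype(int)
    m=(P[...,0]>.37)&(P[...,0]<.54)&(P[...,1]<-.055)&(P[...,1]>-.40)&(im[...,0]>im[...,1]+7)&(P[...,2]>.03)
    for y in(-.0975,-.1735,-.2495,-.3255):
        Q=P[m&(abs(P[...,1]-y)<.03)]; x=np.percentile(Q[:,0],[1,99]); print(n,y,x.round(4),x.mean().round(4),'zmax',np.percentile(Q[:,2],99).round(3))
E
```

```text
time: 39.3
ee_pos: [0.5012, -0.3269, 0.0631]
eef_rot: [0.707, 0.708, 0.001, 0.002]
ft_force: [0.8, 1.5, 6.6]
opening: 0.319
time: 39.72
ee_pos: [0.5059, -0.3261, 0.069]
eef_rot: [0.707, 0.708, -0.0, -0.0]
ft_force: [0.4, -0.1, -1.1]
opening: 0.321
time: 40.13
ee_pos: [0.5058, -0.3261, 0.063]
eef_rot: [0.707, 0.708, 0.0, 0.0]
ft_force: [-1.9, 2.4, 8.5]
opening: 0.322
time: 40.55
ee_pos: [0.5057, -0.3261, 0.062]
eef_rot: [0.707, 0.708, -0.0, -0.0]
ft_force: [-0.1, 1.2, 0.5]
opening: 0.618
time: 42.22
ee_pos: [0.4713, 0.3037, 0.2104]
eef_rot: [0.707, 0.708, 0.0, 0.0]
ft_force: [1.2, -0.2, -0.1]
opening: 0.616
time: 43.47
ee_pos: [0.2334, 0.627, 0.3124]
eef_rot: [0.706, 0.709, 0.0, -0.0]
ft_force: [-0.2, 0.4, -0.2]
opening: 0.623
top -0.0975 [0.4178 0.4964] 0.4571 zmax 0.078
top -0.1735 [0.403  0.5121] 0.4575 zmax 0.077
top -0.2495 [0.4188 0.5029] 0.4608 zmax 0.077
top -0.3255 [0.4012 0.5133] 0.4572 zmax 0.078
scene -0.0975 [0.4176 0.4974] 0.4575 zmax 0.078
scene -0.1735 [0.4058 0.5128] 0.4593 zmax 0.076
scene -0.2495 [0.4188 0.5006] 0.4597 zmax 0.078
scene -0.3255 [0.4037 0.5137] 0.4587 zmax 0.077
```

View pics/g1.png

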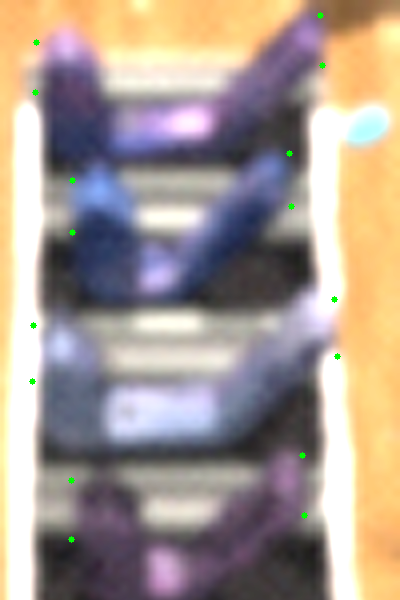

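View pics/g2.png

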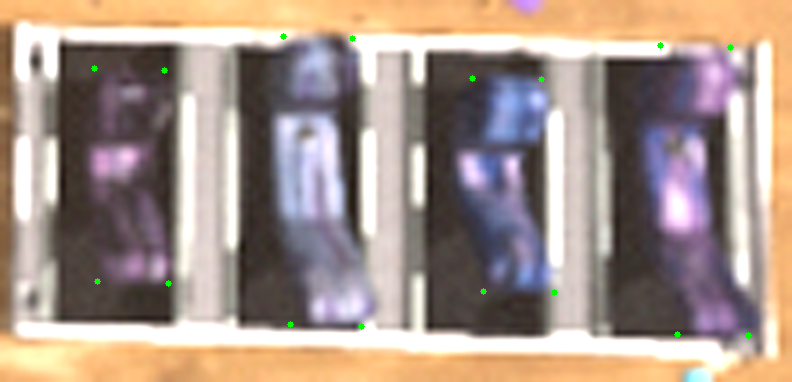

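View pics/f1.png

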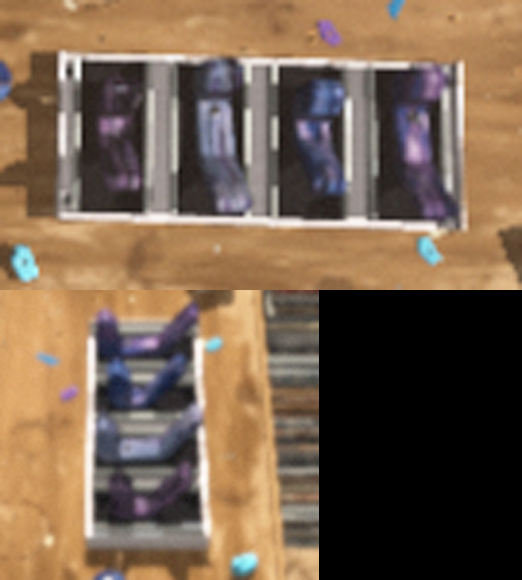

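All four stand upright, with mid-lengths within about 2 mm of the rack centre (x≈0.459) in both views. The arm is clear of everything.

```bash
python3 -c "
from station import manip
print(manip.job_done(), manip.get_obs()['time'])"
```

```text
the job is handed in; nothing more can be done
the job is handed in; nothing more can be done
```

All four hooks are in the metal rack in reverse order, standing on their bends and released, and the job is handed in at about 44 s of the 112 s.

| Hook | Wooden rack | Metal rack |
|---|---|---|
| purple, long | leftmost | rightmost |
| blue, short | 2nd from left | 2nd from right |
| light-blue, long | 3rd from left | 3rd from right |
| dark-purple, short | rightmost | leftmost |

- **Failed check, mended:** after the first placing, purple and light-blue were about 6 mm too near the robot and dark-purple about 5 mm too far. The hooks had started about that far off centre in their seats. I re-gripped those three, lifted them about 8 mm, shifted them and set them down again.
- **Last checks:** before the hand-in both cameras showed all four upright, with tops at 76–78 mm. They sit within about 2 mm of the cell centres lengthways, and the two views agree to within about 2 mm. I judged the fit between the side walls from the pictures and from the gripper's y at release.
- **Force and surroundings:** wrist force readings stayed under about 10 N, the red look-alikes were not touched, and the arm was clear of everything at hand-in. No picture was taken after the hand-in.

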